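# Find the concealed catch and spring the basket lid

## Task

The grey basket on the tiled ledge has a lid that is held shut by a concealed catch: one of the five fields of the flat panel in front of the lid is a push plate, the other four are solid. Find the push plate, by feeling along the panel if you cannot see it, and press it in with the fingertips until the lid springs open, then draw back clear. Nothing is to be grasped or lifted, and leave the bottle, the jar and the things under the lid where they are.

Things in the scene. Friction and masses are not known exactly. Their poses are not given: they have to be found in the camera images.
- basket: grey plastic basket, 170 (x) x 438 (y) x 120 mm high, fixed to a low tiled wall (162 mm high) behind it, underside 20 to 50 mm above the counter. Origin: centre of its underside; x to the wall, away from the robot, y along the basket, z up. An open bay at each end (y beyond 136 mm) holds bottle or jar; between them lie the panel (robot's side) and the lid (wall's side), level with the rim.
- panel (a point): centre of the top face of the flat grey panel, 120 mm above the basket's underside, axes as the basket's. The panel, 52 (x) x 270 mm (y), has five fields, each 54 mm long, centred at y = -108, -54, 0, 54, 108 mm from here. Four are solid. In any one of them a centred opening, 46 (x) x 49 mm (y), holds a push plate of the same grey plastic, its face 2 mm below the panel's.
- catch (a joint): travel of the push plate straight down, m: 0 at rest (face 2 mm below the panel), 0.005 fully in (a fingertip then is 7 mm below the panel's face). A spring resists: 1.8 N to start, about 5 N at the bottom; it springs back when let go. At about 0.0032 the latch lets the lid go.
- lid (a joint): angle of the flat grey lid (104 mm by 270 mm) about the hinge on its wall-side edge, rad: 0 shut and latched, 1.25 fully open. Once unlatched it rises by its own weak spring (about 1 N at the edge) in some 1 to 3 s, swinging up and away from the panel, and stays up
- lid_edge (a point): middle of the lid's free edge, at its top face; with the lid shut it lies 30 mm from the panel's centre line towards the wall, level with the panel
- bottle: closed coral conditioner bottle, 54 mm across, 135 mm high, standing loose in one end bay, its top about 19 mm above the panel; origin at the centre of its underside
- jar: white ceramic jar with cork-lined wooden cap, 60 mm across, 70 mm high, standing loose in the other end bay; origin at the centre of its underside
- scrubber: round ridged silicone face scrubber, 60 mm across, 22 mm high, lying under the lid on the basket's floor; origin at the centre of its underside
- scraper: stainless steel tongue scraper, a flat T 116 mm long and 5 mm thick, lying under the lid on the basket's floor; origin at the middle of the underside of its stem
Mind the look-alikes: they are no part of the job. Of the things like the jar, leave any that is orange; of the rest the smaller one is meant. Of the things that look like the bottle, the middle-sized one is meant.

How it is judged:
By the outcome, as a careful person would: the job done as asked, in the order asked, and still so for the second after the job is handed in, with the robot touching nothing.
It also fails if it takes over 48 s, if anything falls off the work surface, if the arm or the gripper's body presses on something with over 40 N, if the wrist force passes 120 N, or if a joint passes its speed limit or range.

## Robot

A 6-joint arm with a two-finger parallel gripper is mounted at the origin on the work surface. World frame = base frame: x ahead of the robot, y to its left, z up, the work surface at z = 0. Lengths are in mm, angles in rad, forces in N, time in s.
With the tool pointing down it reaches from about 350 to 775 mm from the base axis. Payload 7.3 kg.
Tool frame: the origin (TCP) lies at the very end of the fingers, on their centre line; the grasp point (between the pads) lies 19 mm behind it; x points along the fingers, z is the direction in which the jaws open and shut, and the axes are right-handed (so a half turn about x gives the same grasp; the last joint's range is limited). The gripper opens to 92 mm and grips with 3 to 60 N. Pads are 19 mm wide; open, the fingers measure 130 mm over their backs; the gripper's body (75 mm by 190 mm) begins 47 mm behind the grasp point.
Start: joints at [1.19, 0.342, 1.524, -0, 1.275, -0.146], TCP at [122.124, 510.618, 226.741] pointing down, gripper open.
Joint ranges: [-2.53, 2.53], [-0.77, 2.02], [0.04, 2.7], [-1, 4.14], [0.28, 2.66], [-3.11, 3.11]. Speed limits (rad/s): [2.57, 2.57, 3.14, 3.14, 3.14, 3.14].

## Interface

Orientations are given as [roll, pitch, yaw] about the fixed x, y, z axes, in that order (R = Rz(yaw) Ry(pitch) Rx(roll)).
In Python, from plant import * gives the robot as it stands.
- The arm moves only by the tool carry_out, never from a script. Its argument "rows" is a list of rows, each a list of 4 numbers: the shift along the world's x, y, z in mm, then the turn about the world's z in degrees. In form: [[x, y, z, twist], ...]. A call has 1 to 20 rows; each row is the pose to reach, as a shift and turn from the pose measured when the call began; what a row does not reach only later rows make up. A row lasts 1/12 s, in which the tool goes at most 41.7 mm and 7.16 degrees, less where a joint would pass 70% of its speed; a pose out of reach is approached as far as the arm can. A call with a gripper value outside its range is refused whole. "hand" is the finger opening in mm, from 0 to 91.8, set as the call begins (left out, the last holds). The fingers move at their own pace and stop on an object; the grip force is fixed at half the most. Time passes only in rows, so rows that repeat a pose let the fingers close. It gives the time, the measured TCP pose, the force and the opening at its end, in the units of the state.
- get_obs(): the state, without advancing time (a new reading comes with each control period).
- capture(name): name is "scene" or "top" or "wrist"; returns the picture (420x560x3 uint8, red, green, blue); there is no depth.
- camera_info(name): a dict with "camera_matrix" (3x3 intrinsics, pixels), "pose" (4x4, takes a point from camera to world coordinates); the wrist camera has in their place "mount" (4x4, takes a point from camera to tool coordinates, whose origin is the TCP and whose axes are the tool frame's). Camera axes: x right, y down, z forward; pixel columns grow to the right and rows downward; lengths in mm; the calibration is good to about 2 mm. A picture is of the moment at which its call begins: read the wrist's pose just before it. camera_info takes no time and is no camera call.
- close_job(): hands the job in, once; it reports no verdict.
The state is a dict: "time": time; "joint_positions": joint angles; "dq": joint speeds; "tau": joint torques, N m; "tool_pos": TCP position; "tcp_rot": TCP orientation; "contact_force": force on the tool from outside, world axes, zero at the start; "moment": the same for the moment, N m; "grip_width": finger opening in mm.
Only numpy, scipy, OpenCV 4.12 (cv2) and the standard library are available. Lean on these libraries where they do the work, as an engineer would, in place of code of your own. Each camera call takes 0.05 s, during which the arm holds its last target. There are 200 camera calls.

## Working session

There is one attempt and no reset: what is moved stays moved. The work goes in short steps, Python scripts to look and compute and a tool call to move; the robot and the scene stay as the last step left them, time stands still between calls to the robot, and variables do not carry over. Pictures are saved under pics/ and viewed, about 8 in all and at most 12, crops included, and the job is handed in when it is done.

Besides the shell and the picture viewer there is one more tool, called after "Request:" as name([rows], argument=value, ...), one row to a line, values as JSON. carry_out: Moves the arm, as the interface text tells. Its arguments: {"type":"object","properties":{"rows":{"type":"array"},"hand":{"type":"number"}},"required":["rows"]}

```bash
mkdir -p pics; python3 - <<'E'
from plant import *
import cv2,numpy as np
np.set_printoptions(precision=2,suppress=True)
o=get_obs();print(o)
for n in("scene","top","wrist"):
    cv2.imwrite(f"pics/{n}0.png",capture(n)[:,:,::-1]);print(n,camera_info(n))
E
```

```text
{'time': 0.0, 'joint_positions': array([ 1.19,  0.34,  1.53, -0.  ,  1.28, -0.15]), 'dq': array([-0.,  0.,  0., -0., -0.,  0.]), 'tau': array([  0.  , -43.12, -24.42,   0.07,   0.06,  -0.  ]), 'tool_pos': array([121.96, 510.21, 226.04]), 'tcp_rot': array([ 3.  ,  1.57, -1.95]), 'contact_force': array([-0.17, -0.48,  0.05]), 'moment': array([ 0.01, -0.01, -0.01]), 'grip_width': 91.94324683496487}
scene {'camera_matrix': array([[487.34,   0.  , 280.24],
       [  0.  , 487.34, 212.02],
       [  0.  ,   0.  ,   1.  ]]), 'pose': array([[   0.91,    0.32,   -0.24,  822.37],
       [   0.4 ,   -0.75,    0.52, -580.06],
       [  -0.01,   -0.58,   -0.82,  961.91],
       [   0.  ,    0.  ,    0.  ,    1.  ]])}
top {'camera_matrix': array([[418.62,   0.  , 280.16],
       [  0.  , 418.62, 218.13],
       [  0.  ,   0.  ,   1.  ]]), 'pose': array([[   0.1 ,   -0.97,    0.2 ,  379.12],
       [  -1.  ,   -0.1 ,    0.02,  -66.11],
       [   0.  ,   -0.2 ,   -0.98, 1123.02],
       [   0.  ,    0.  ,    0.  ,    1.  ]])}
wrist {'camera_matrix': array([[342.19,   0.  , 280.38],
       [  0.  , 342.19, 213.04],
       [  0.  ,   0.  ,   1.  ]]), 'mount': array([[   0.  ,   -0.3 ,    0.95, -158.28],
       [   0.  ,   -0.95,   -0.3 ,   81.66],
       [   1.  ,    0.  ,   -0.  ,    0.39],
       [   0.  ,    0.  ,    0.  ,    1.  ]])}
```

View pics/top0.png

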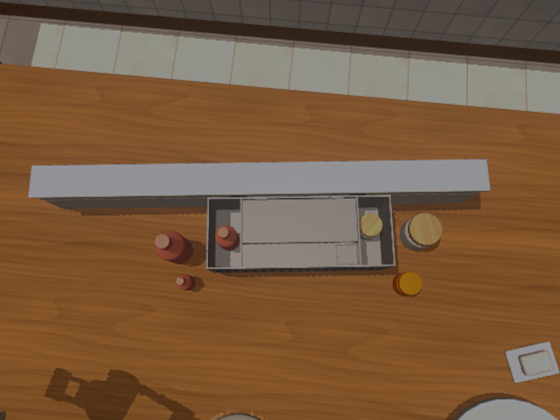

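View pics/scene0.png

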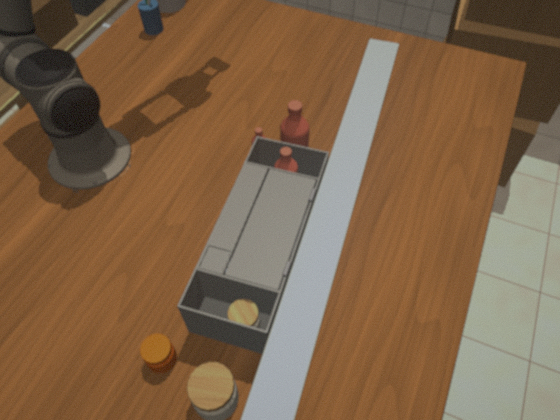

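The top view shows the basket with the panel on the robot's side (rows ~243–268). A square outline sits at its right end, around (347,254), and the scene view shows it too at (216,262). The basket's bottle is at (227,237) and its jar at (371,225). The look-alikes stand outside the basket: bottles at (170,246) and (184,283), jars at (424,231) and (409,284). I'll confirm in an enlarged crop.

```bash
python3 - <<'E'
import cv2
a=cv2.imread("pics/top0.png")[185:280,200:400]
b=cv2.imread("pics/scene0.png")[130:350,175:335]
a=cv2.resize(a,None,fx=4,fy=4,interpolation=cv2.INTER_CUBIC)
cv2.imwrite("pics/topc.png",cv2.convertScaleAbs(a,alpha=1.3))
cv2.imwrite("pics/scenec.png",cv2.convertScaleAbs(cv2.resize(b,None,fx=2.7,fy=2.7,interpolation=cv2.INTER_CUBIC),alpha=1.3))
E
```

```text
(no output)
```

View pics/topc.png

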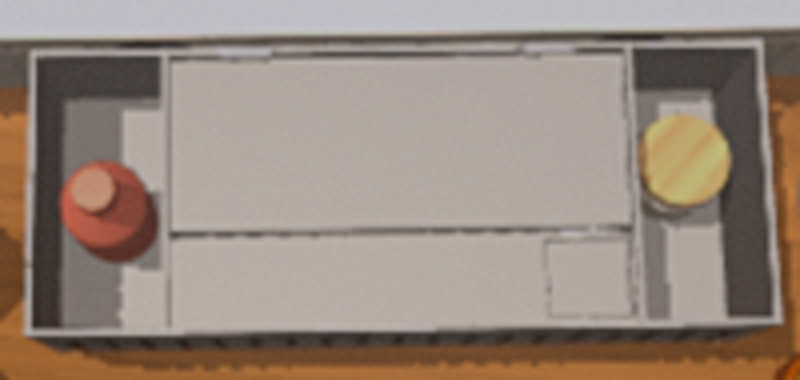

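View pics/scenec.png

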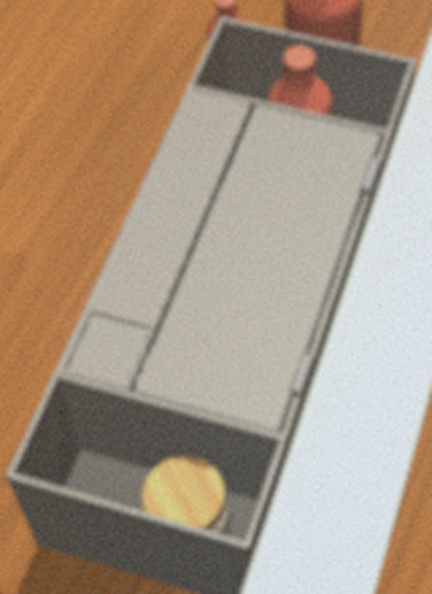

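The crop confirms a plate outline in the field next to the jar (basket y = -108): top crop about (589,278), scene crop about (110,350). The other four fields are unbroken. Next I triangulate.

```bash
cat >h.py <<'E'
from plant import *
import cv2,numpy as np
np.set_printoptions(precision=1,suppress=True)
def P(n):
    c=camera_info(n); return np.array(c["camera_matrix"])@np.linalg.inv(c["pose"])[:3]
E
python3 - <<'E'
from h import *
t=np.array([(589,278),(27,331),(780,322),(762,40),(33,50)],float)/4+[199.6,184.6]
s=np.array([(110,350),(222,20),(12,477),(250,545),(413,62)],float)/2.7+[174.7,129.7]
X=cv2.triangulatePoints(P("top"),P("scene"),t.T,s.T);X=(X[:3]/X[3]).T
print(X)
c=X[1:]
print([np.linalg.norm(c[i]-c[i-1]) for i in range(4)],c.mean(0))
d=(c[0]+c[3]-c[1]-c[2]);yaw=np.arctan2(-d[0],d[1]);print("yaw",np.degrees(yaw))
for z in(X[:,2].mean(),):  # basket plate from corners
    R=np.array([[np.cos(yaw),-np.sin(yaw)],[np.sin(yaw),np.cos(yaw)]])
    print("corners rel",(c[:,:2]-c[:,:2].mean(0))@R,"plate rel",(X[0,:2]-c[:,:2].mean(0))@R)
print(cv2.Rodrigues(np.eye(3))[0].T,get_obs()["tcp_rot"])
from scipy.spatial.transform import Rotation as Ro
print(Ro.from_euler("xyz",get_obs()["tcp_rot"]).as_matrix())
E
```

```text
[[ 511.1 -212.3  153. ]
 [ 448.   107.7  154. ]
 [ 496.6 -323.8  152.9]
 [ 662.7 -305.2  157.9]
 [ 613.4  125.6  155.1]]
[np.float64(166.4090180586207), np.float64(434.2487133263877), np.float64(167.20541801354398), np.float64(433.685907216767)] [555.2 -98.9 155. ]
yaw 6.485491156233668
corners rel [[ -83.2  217.4]
 [ -83.6 -216.8]
 [  83.6 -217.1]
 [  83.2  216.5]] plate rel [ -56.6 -107.7]
[[0. 0. 0.]] [ 3.   1.6 -2. ]
[[-0.  -1.   0.2]
 [-0.   0.2  1. ]
 [-1.   0.  -0. ]]
```

Corner fit gives 434×167 mm against the nominal 438×170, yaw 6.5°, and rim z ≈ 155. The plate is at (511,-212), matching basket (-57,-108). I'll close the fingers with the jaw axis along the basket and go there in an arc.

Request:
carry_out([
  [30, -30, 30, 5],
  [60, -60, 50, 10],
  [90, -95, 50, 15],
  [120, -130, 50, 20],
  [150, -160, 50, 20],
  [180, -190, 50, 20],
  [210, -225, 50, 20],
  [240, -260, 50, 20],
  [265, -290, 50, 20],
  [285, -325, 50, 20],
  [305, -360, 50, 20],
  [320, -395, 50, 20],
  [335, -430, 50, 20],
  [345, -465, 50, 20],
  [355, -500, 50, 20],
  [365, -535, 50, 20],
  [370, -570, 50, 20],
  [375, -605, 50, 20],
  [380, -640, 50, 20],
  [385, -675, 40, 20],
], hand=0)

```text
time: 1.82
tool_pos: [507.6, -167.0, 267.5]
tcp_rot: [-2.413, 1.567, -0.729]
contact_force: [0.7, 0.6, -0.0]
grip_width: 0.6
```

Request:
carry_out([
  [5, -35, -30, 0],
  [5, -45, -50, 0],
  [5, -45, -65, 0],
  [5, -45, -65, 0],
  [5, -45, -65, 0],
])

```text
time: 2.23
tool_pos: [512.2, -211.7, 201.9]
tcp_rot: [-2.637, 1.569, -0.953]
contact_force: [-0.1, 0.6, 0.2]
grip_width: 0.3
```

```bash
python3 - <<'E'
from h import *
from scipy.spatial.transform import Rotation as Ro
o=get_obs();im=capture("wrist")[:,:,::-1]
cv2.imwrite("pics/w1.png",cv2.resize(im,None,fx=1.4,fy=1.4))
c=camera_info("wrist");T=np.eye(4);T[:3,:3]=Ro.from_euler("xyz",o["tcp_rot"]).as_matrix();T[:3,3]=o["tool_pos"]
Pm=np.array(c["camera_matrix"])@np.linalg.inv(T@c["mount"])[:3]
a=np.radians(6.5);R=np.array([[np.cos(a),-np.sin(a)],[np.sin(a),np.cos(a)]])
for p in[(0,0),(23,24.5),(-23,24.5),(-23,-24.5),(23,-24.5)]:
    q=Pm@np.r_[np.array([511,-212])+R@p,153,1];print(p,q[:2]/q[2]*1.4)
q=Pm@np.r_[o["tool_pos"],1];print("tip",q[:2]/q[2]*1.4)
E
```

```text
(0, 0) [392.2 328.4]
(23, 24.5) [443.5 373.5]
(-23, 24.5) [446.9 280.6]
(-23, -24.5) [337.6 280.5]
(23, -24.5) [340.9 373.4]
tip [392.3 379.9]
```

View pics/w1.png

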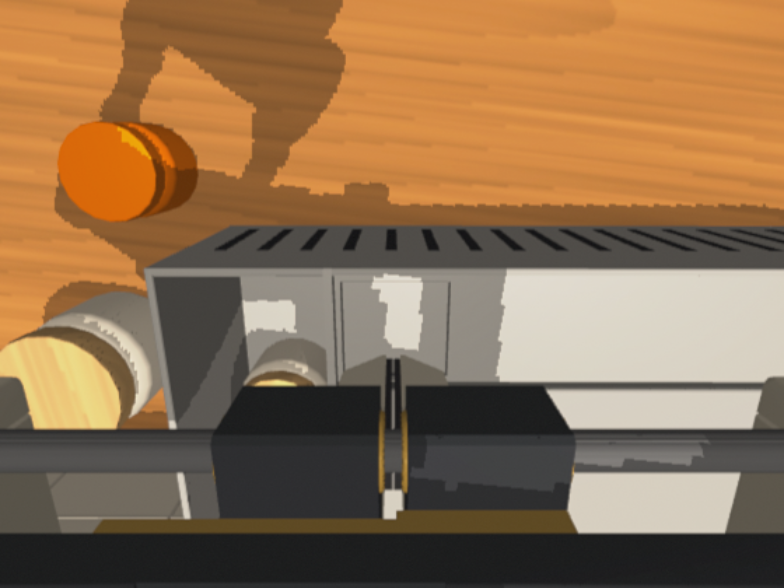

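The wrist view shows the plate outline at columns 341–449 with its near edge at row 281. The prediction was 338–447 and 281, so the target is within about 1 mm. I'll descend, then feel for contact.

Request:
carry_out([
  [-1, 1, -20, 0],
  [-1, 1, -35, 0],
  [-1, 1, -42, 0],
  [-1, 1, -44, 0],
  [-1, 1, -45, 0],
  [-1, 1, -46, 0],
  [-1, 1, -47, 0],
  [-1, 1, -47, 0],
  [-1, 1, -47, 0],
])

```text
time: 3.03
tool_pos: [512.1, -210.8, 156.6]
tcp_rot: [-2.342, 1.566, -0.657]
contact_force: [-0.1, -0.5, -0.9]
grip_width: 0.5
```

Request:
carry_out([
  [0, 0, -0.5, 0],
  [0, 0, -1, 0],
  [0, 0, -1.5, 0],
  [0, 0, -2, 0],
  [0, 0, -2, 0],
])

```text
time: 3.45
tool_pos: [512.0, -210.8, 154.5]
tcp_rot: [-2.339, 1.566, -0.654]
contact_force: [-0.8, 0.1, -0.6]
grip_width: 0.4
```

Request:
carry_out([
  [0, 0, -0.5, 0],
  [0, 0, -1, 0],
  [0, 0, -1.5, 0],
  [0, 0, -2, 0],
  [0, 0, -2, 0],
])

```text
time: 3.87
tool_pos: [512.0, -210.8, 152.6]
tcp_rot: [-2.338, 1.566, -0.653]
contact_force: [-0.6, -0.2, 3.3]
grip_width: 0.7
```

Contact: 3.3 N at z 152.6, springy as expected. I'll press on.

Request:
carry_out([
  [0, 0, -0.5, 0],
  [0, 0, -1, 0],
  [0, 0, -1.5, 0],
  [0, 0, -2, 0],
  [0, 0, -2, 0],
])

```text
time: 4.28
tool_pos: [512.0, -210.9, 150.6]
tcp_rot: [-2.34, 1.566, -0.655]
contact_force: [-1.2, 0.3, 3.8]
grip_width: 0.3
```

Request:
carry_out([
  [0, 0, -0.5, 0],
  [0, 0, -1, 0],
  [0, 0, -1.5, 0],
  [0, 0, -1.5, 0],
  [0, 0, -1.5, 0],
])

```text
time: 4.7
tool_pos: [512.0, -210.9, 149.1]
tcp_rot: [-2.343, 1.566, -0.658]
contact_force: [-1.6, 0.8, 4.9]
grip_width: 0.2
```

Request:
carry_out([
  [0, 0, -0.5, 0],
  [0, 0, -0.5, 0],
  [0, 0, -0.5, 0],
  [0, 0, -0.5, 0],
  [0, 0, -0.5, 0],
  [0, 0, -0.5, 0],
  [0, 0, -0.5, 0],
  [0, 0, -0.5, 0],
  [0, 0, -0.5, 0],
  [0, 0, -0.5, 0],
  [0, 0, -0.5, 0],
  [0, 0, -0.5, 0],
])

```text
time: 5.7
tool_pos: [512.1, -210.8, 148.9]
tcp_rot: [-2.338, 1.566, -0.652]
contact_force: [-2.5, 0.9, 6.2]
grip_width: 0.4
```

```bash
python3 - <<'E'
from h import *
cv2.imwrite("pics/s1.png",capture("scene")[:,:,::-1]);print(get_obs()["contact_force"])
E
```

```text
[-1.7  1.2  6.1]
```

View pics/s1.png

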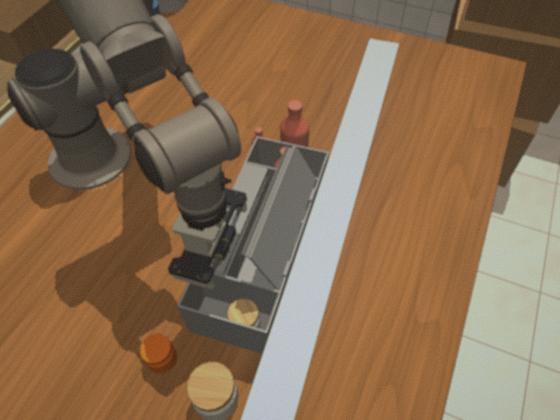

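The scene view shows the lid up, with its edge near (270,215), clear of the gripper. Drawing back: straight up first, then towards the robot.

Request:
carry_out([
  [0, 0, 5, 0],
  [0, 0, 12, 0],
  [0, 0, 20, 0],
  [-10, 0, 40, 0],
  [-25, 0, 65, 0],
  [-40, 0, 90, 0],
  [-60, 0, 115, 0],
  [-80, 0, 130, 0],
  [-100, 0, 140, 0],
  [-110, 0, 140, 0],
  [-110, 0, 140, 0],
  [-110, 0, 140, 0],
  [-110, 0, 140, 0],
  [-110, 0, 140, 0],
  [-110, 0, 140, 0],
  [-110, 0, 140, 0],
  [-110, 0, 140, 0],
  [-110, 0, 140, 0],
  [-110, 0, 140, 0],
  [-110, 0, 140, 0],
])

```text
time: 7.42
tool_pos: [402.1, -210.8, 288.8]
tcp_rot: [-2.337, 1.566, -0.652]
contact_force: [0.5, 1.2, -0.7]
grip_width: 0.3
```

```bash
python3 - <<'E'
from h import *
b=capture("scene")[110:360,160:350,::-1];a=capture("top")[170:295,190:410,::-1]
b=cv2.resize(b,(380,500));a=cv2.resize(a,(400,227))
c=np.zeros((500,780,3),np.uint8);c[:,:380]=b;c[:227,380:]=a
cv2.imwrite("pics/f.png",c)
E
```

```text
(no output)
```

View pics/f.png

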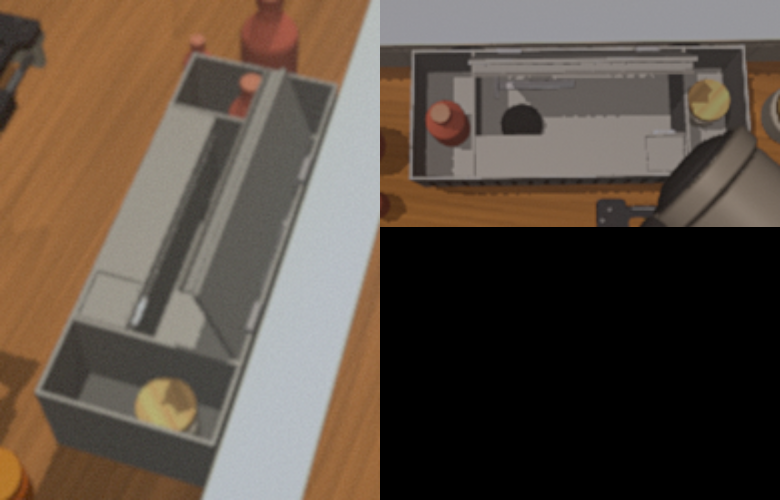

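The lid stands fully open. The scrubber and scraper are visible below it, the bottle and jar are in place, and the gripper is clear. Handing in.

```bash
python3 -c "
from plant import *
print(close_job())"
```

```text
the job is handed in; nothing more can be done
None
```

The lid is open. The push plate was the field nearest the jar (basket y = -108 mm), and I pressed it in with closed fingertips.

- **Press:** the force rose from about 3 N at first contact to about 6 N with the plate fully in. The lid sprang open, and I drew the arm straight up and then back towards the robot.
- **Last checks:** the pictures from both fixed cameras showed the lid standing open. The bottle and jar were still in their bays, and the scrubber and scraper were visible under the lid. The tool was about 130 mm above the panel, with only about 1 N on the force sensor, in line with its readings in free air.
- **Time:** about 7.5 s of the 48 s was used.

None of the checks failed or disagreed. I compared the bottle and jar positions by eye and did not measure them again. The close-out call reports no verdict.

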